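# Hang the staining basket on the drip rail

### The job

Lift the S-shaped rail hook off its parking post, set it over the flat bar of the drip stand and feel along the bar's top edge, gently, until the hook drops all the way down into the bar's one notch. Then hang the staining basket, kept upright, by its crossbar in the hook's lower curl and let it go, so that it hangs still over the drip tray with the hook still home in the notch. Do not press hard on the bar, and leave the other things on the bench where they are.

Things in the scene. Friction and masses are not known exactly. Their poses are not given: they have to be found in the camera images.
- stand: Fixed drip stand. Origin on the table midway between its posts; x away from the robot, y along the bar, z up. Posts at y = +-140 mm, clamp heads 24 mm wide, no higher than the bar. Drip tray 12 mm high under the bar: x -115 to 15, y -118 to 118 mm. Rigid. While the fingers hold the hook or the basket, the force between hook and stand must stay under 30 N.
- rail_mid (a point): on the bar's top edge (z = 205 mm), midway between the posts; axes as the stand. Flat bar along y: 10 mm thick, 30 high, 390 long. ONE notch in its top edge at the bar's mid-length, 15 mm wide, 8 deep. The bar is clamped off-centre, so the notch is anywhere within 45 mm of this point along y, NOT measured: see it or feel it, sliding the hook along under 2 to 5 N until it drops.
- hook: Loose S-shaped hook, 10 mm wide (its y), 0.16 kg, stands level on a bar. Origin: middle of the head's underside, which rests on the bar; z up, x from the robot. Head = channel open downward, gap 13 mm in x; front leg to x -12.5, z -28 mm; back leg to x 20.5, z -36 mm. Starts on the parking post. Origin on the bar's plain edge at stand z 205 mm, home in the notch at 197 mm.
- hook_tab (a point): in the hook's flat lifting tab, 40 mm above the hook's origin: a good TCP point. The tab is +-9 mm in x, 10 mm thick in y, from 9 to 51 mm above the origin; pinch it along y with fingertips at least 15 mm above the origin, so that they clear the bar
- hook_curl (a point): where the crossbar's middle rests in the lower curl, which opens upward: hook frame (-55, 0, -67.5) mm, axes as the hook. Curl floor x -48 to -62 mm, underside 11 mm below this point. An arm rises behind it from hook x -40, z -66 to x -9.5, z -26 mm. Under the basket's weight the hook leans forward up to 0.1 rad and the curl sinks some 5 mm.
- hook_tip (a point): top of the curl's front tip, hook frame (-73, 0, -53) mm; the tip is 7 mm thick
- parking_post: Fixed post that carries the hook at the start: base 105 x 60 x 8 mm, upright steel plate 10 mm thick (x), 34 mm wide (y), top at z = 105 mm. Origin on the table under the plate, axes as the parked hook.
- basket: Loose steel basket with glass slides, 0.12 to 0.26 kg, on the table. Origin: centre of its underside. Tray 56 (x) x 84 (y) x 30 mm high; two straps at y = +-40 mm carry the crossbar. The window between rim and crossbar, 56 mm high, 78 wide, is open along x: the curl must enter it along x, tip under the crossbar; then lower the basket. Its front and back are alike.
- basket_bar (a point): middle of the basket's round crossbar (8 mm diameter, along y), 90 mm above the basket's underside; axes as the basket
- basket_tab (a point): in the basket's flat lifting tab above the crossbar, 132 mm above its underside: a good TCP point. The tab is +-9 mm in x, 10 mm thick in y, from 93 to 141 mm above the underside; pinch it along y
- forceps: steel dissecting forceps, 133 mm long, lying in front of the drip stand; a bystander, leave it where it is
- dish_open: open petri dish with seeds, 92 mm wide, at the left; a bystander, leave it where it is
- beaker: small empty beaker, 56 mm wide, 70 mm tall, behind the stand; a bystander, leave it where it is
Things that resemble listed ones, but are neither listed nor needed, are in the scene too. Leave any purple look-alike of the basket alone.

How it is judged (in metres and radians):
On the way, in this order (a step that is already met when the one before it is completed fails the run):
1. the hook is fully down in the bar's notch, straight on the bar (z of hook in the frame of stand between 0.19 and 0.2 m and x of hook in the frame of stand between -0.005 and 0.005 m and y of hook in the frame of stand between -0.08 and 0.08 m and angle between hook's own z axis and vertical below 0.2 rad and angle between the y axis of hook and the y axis of stand, either way round below 0.15 rad), for 0.2 s.
2. the basket's crossbar lies in the hook's lower curl, the hook still home (all of step 1 and x of basket_bar in the frame of hook_curl between -0.013 and 0.013 m and z of basket_bar in the frame of hook_curl between -0.006 and 0.007 m and y of basket_bar in the frame of hook_curl between -0.025 and 0.025 m and height (world z) of basket above 0.015 m and angle between basket's own z axis and vertical below 0.25 rad), for 0.2 s.
At the end, for the whole second after the job is handed in: Hook home in the notch (origin at stand z 190-200, x +-5, y +-80 mm; tilt < 0.2, square within 0.15 rad). Crossbar middle within 13 (x), 25 (y), -6..+7 mm (z) of hook_curl. Basket > 15 mm up, tilt < 0.25 rad; still (basket < 0.03 m/s, 0.4 rad/s; hook < 0.02 m/s) (all of step 2 and linear speed of basket below 0.03 m/s and linear speed of hook below 0.02 m/s and angular speed of basket below 0.4 rad/s); the robot touches nothing.
It fails at once if more than 30 N between the hook and the drip stand while the fingers hold the hook or the basket (contact force between hook and stand above 30 N and (contact force between the fingers and hook above 0.5 N or contact force between the fingers and basket above 0.5 N)).
It fails at once if the basket is tipped by more than 0.6 rad (angle between basket's own z axis and vertical above 0.6 rad).
It fails at once if a bystander (forceps, dish or beaker) is shifted by more than 25 mm (distance of any of forceps, dish_open, beaker from where it was at the start of the episode above 0.025 m).
It also fails if it takes over 72 s, if anything falls off the work surface, if the arm or the gripper's body presses on something with over 40 N, if the wrist force passes 120 N, or if a joint passes its speed limit or range.

### The arm

A 7-joint arm with a two-finger parallel gripper is mounted at the origin on a cart in front of the work surface, level with it; the furniture and walls round the work are solid. World frame = base frame: x ahead of the robot, y to its left, z up, the work surface at z = 0. Lengths are in mm, angles in rad, forces in N, time in s.
With the tool pointing down it reaches from about 350 to 900 mm from the base axis. Payload 19.9 kg.
Tool frame: the origin (TCP) lies between the finger pads, 19 mm behind the fingertips; this is the grasp point; z points along the fingers, y is the line along which they close (so a half turn about z gives the same grasp; the last joint's range is limited). The gripper opens to 85 mm and grips with 20 to 120 N. Pads are 22 mm wide; open, the fingers measure 114 mm over their backs; the gripper's body (76 mm by 85 mm) begins 54 mm behind the grasp point. The pads swing forward as they close: fully open they stand 13 mm farther back than shut.
Start: joints at [-1.266, 0.417, -0.01, 1.614, 0.005, 1.111, -0.053], TCP at [211.832, 587.989, 249.96] pointing down, gripper open.
Joint ranges: [-2.81, 2.81], [-0.39, 2.02], [-1.27, 1.25], [0.06, 2.57], [-1.19, 4.33], [0.19, 2], [-2.82, 2.82]. Speed limits (rad/s): [1.89, 1.89, 2.39, 2.39, 3.01, 3.01, 3.01].

### API

Orientations are given as a unit quaternion [x, y, z, w].
In Python, from bench import arm gives the robot as it stands. The module is installed in compiled form; this text tells all that it offers.
- The arm moves only by the tool move_arm, never from a script. Its argument "deltas" is a list of rows, each an object with "dr": the turn, a rotation vector about the world's x, y, z in rad, a list of three; "dp": the shift along the world's x, y, z in m, a list of three; "grip": the opening, from -1 (shut) to 1 (fully open). In form: [{"dr": [wx, wy, wz], "dp": [x, y, z], "grip": grip}, ...]. A call has 1 to 12 rows; each row is the pose to reach, as a shift and turn from the pose commanded when the call began; what a row does not reach only later rows make up. A row lasts 1/10 s, in which the tool goes at most 50 mm and 8.59 degrees, less where a joint would pass 70% of its speed; a pose out of reach is approached as far as the arm can. A call with a gripper value outside its range is refused whole. The fingers move at their own pace and stop on an object; "force" is the grip in N (left out, the last holds). Time passes only in rows, so rows that repeat a pose let the fingers close. It gives the time, the measured TCP pose, the force, the opening and the grip force at its end, in the units of the state.
- arm.state(): the state, without advancing time (a new reading comes with each control period).
- arm.grab_frame(name): name is "scene" or "top" or "wrist"; returns a dict with "frame" (384x512x3 uint8, red, green, blue), "fx", "fy", "cx", "cy" (pixels), "origin" and "attitude" of the camera in the world; the wrist camera has in their place "tool_from_camera" (4x4, takes a point from camera to tool coordinates, whose origin is the TCP and whose axes are the flange's). Camera axes: x right, y down, z forward; pixel columns grow to the right and rows downward; lengths in mm; the calibration is good to about 2 mm. A picture is of the moment at which its call begins: read the wrist's pose just before it. There is no depth.
- arm.job_done(): hands the job in; it is judged then, once.
The state is a dict: "clock": time; "joints": joint angles; "joint_velocities": joint speeds; "joint_torque": joint torques, N m; "tcp_pos": TCP position; "tool_rot": TCP orientation; "ft_force": force on the tool from outside, world axes, zero at the start; "ft_torque": the same for the moment, N m; "finger_gap": finger opening in mm; "gripper_force": force on a finger pad.
Only numpy, scipy, OpenCV 4.12 (cv2) and the standard library are available. Lean on these libraries where they do the work, as an engineer would, in place of code of your own. Each camera call takes 0.05 s, during which the arm holds its last target. There are 200 camera calls.

## Working session

There is one attempt and no reset: what is moved stays moved. The work goes in short steps, Python scripts to look and compute and a tool call to move; the robot and the scene stay as the last step left them, time stands still between calls to the robot, and variables do not carry over. Pictures are saved under pics/ and viewed, at most 10 in all, crops included, and the job is handed in when it is done.

Besides the shell and the picture viewer there is one more tool, called after ">>>" as name([rows], argument=value, ...), one row to a line, values as JSON. move_arm: Moves the arm, as the interface text tells. Its arguments: {"type":"object","properties":{"deltas":{"type":"array","items":{"type":"object","properties":{"dr":{"type":"array","items":{"type":"number"}},"dp":{"type":"array","items":{"type":"number"}},"grip":{"type":"number"}}}},"force":{"type":"number"}},"required":["deltas"]}

```bash
mkdir -p pics; python3 - <<'E'
from bench import arm
import cv2,pickle
s=arm.state();print(s)
for n in("scene","top"):
    f=arm.grab_frame(n);pickle.dump(f,open(n+".pkl","wb"))
    print(n,{k:v for k,v in f.items() if k!="frame"})
    cv2.imwrite(f"pics/{n}0.png",cv2.resize(f["frame"][:,:,::-1],(800,600),interpolation=cv2.INTER_CUBIC))
E
```

```text
{'clock': 0.0, 'joints': array([-1.26646395,  0.41796657, -0.01031854,  1.61414034,  0.00473844,
        1.11070606, -0.05296888]), 'joint_velocities': array([-3.80817856e-04, -1.07945042e-03,  1.35398276e-03, -9.67171801e-05,
        1.50906643e-03, -5.30027144e-04,  1.11792566e-03]), 'joint_torque': array([-2.38392486e-04, -8.64438844e+01,  6.78514056e-01, -4.34919477e+01,
        1.90361420e-02,  7.09271277e-03,  1.67229013e-05]), 'tcp_pos': array([211.76594213, 587.70123536, 249.37903998]), 'tool_rot': array([ 1.72021011e-01,  9.85093099e-01, -5.97096571e-04, -4.42883792e-05]), 'ft_force': array([ 0.31550573, -0.10241122,  0.73113666]), 'ft_torque': array([-0.01459706,  0.00043941,  0.02411275]), 'gripper_force': 0.0, 'finger_gap': 85.425090730456}
scene {'fx': 463.72430993851646, 'fy': 463.72430993851646, 'cx': 250.31008468959345, 'cy': 191.0022564843963, 'origin': array([  86.07405431, -546.4552207 ,  764.36550065]), 'attitude': array([ 0.84462224, -0.25188351,  0.12540833, -0.45545661])}
top {'fx': 464.9843837519953, 'fy': 464.9843837519953, 'cx': 264.18976828701756, 'cy': 188.89410748297385, 'origin': array([ 355.90706243,  209.41752932, 1395.83912328]), 'attitude': array([-0.70306721,  0.70551703, -0.05848431,  0.06724435])}
```

View pics/scene0.png

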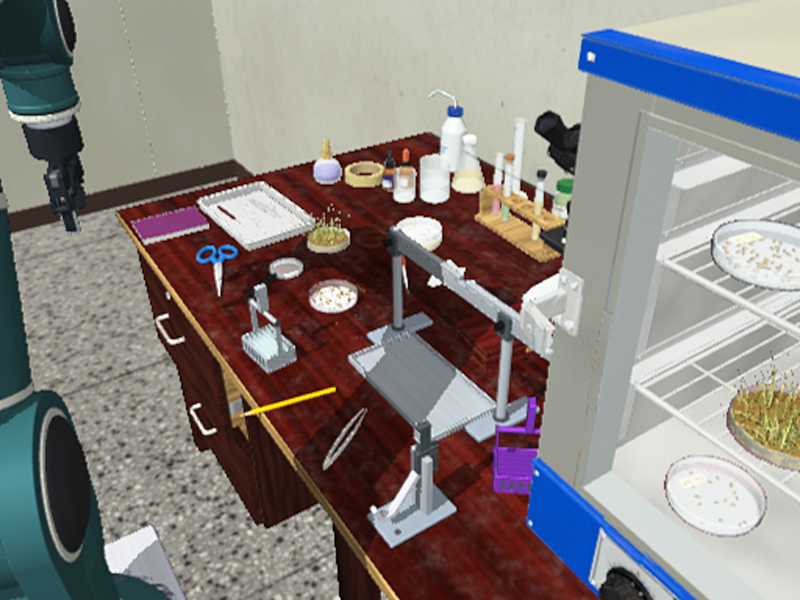

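View pics/top0.png

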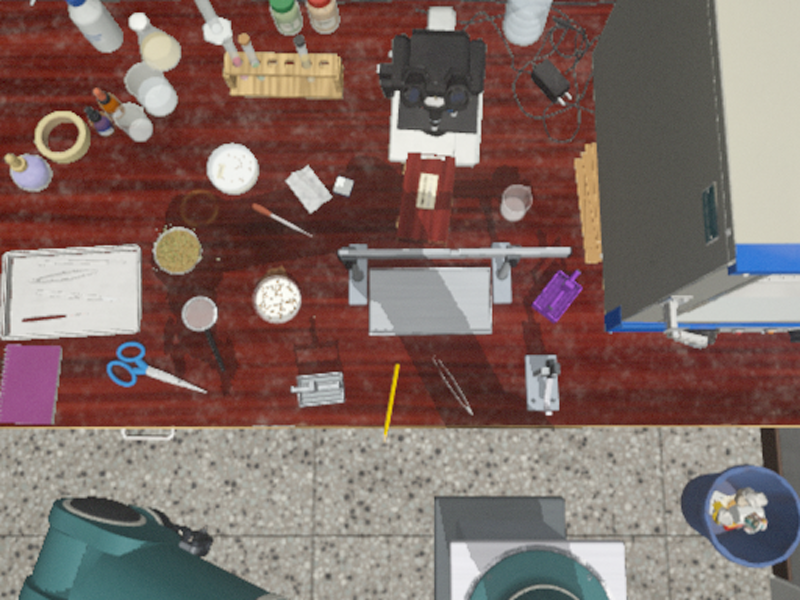

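```bash
cat > h.py <<'E'
import numpy as np,pickle,cv2
from scipy.spatial.transform import Rotation as R
def load(n): return pickle.load(open(n+".pkl","rb"))
def ray(f,u,v):
    d=R.from_quat(f["attitude"]).apply([(u-f["cx"])/f["fx"],(v-f["cy"])/f["fy"],1]);return np.array(f["origin"]),d
def onz(f,u,v,z):
    o,d=ray(f,u,v);return o+d*(z-o[2])/d[2]
def tri(f,p,g,q):
    (o1,d1),(o2,d2)=ray(f,*p),ray(g,*q)
    t=np.linalg.lstsq(np.c_[d1,-d2],o2-o1,rcond=None)[0];a=o1+t[0]*d1;b=o2+t[1]*d2
    return (a+b)/2,np.linalg.norm(a-b)
def proj(f,P):
    c=R.from_quat(f["attitude"]).inv().apply(np.array(P)-f["origin"]);return c[0]/c[2]*f["fx"]+f["cx"],c[1]/c[2]*f["fy"]+f["cy"]
E
python3 - <<'E'
from h import *
t=load("top");s=load("scene");I=np.zeros((600,800,3),np.uint8)
def put(f,c,r,w,h,k,X,Y):
    z=cv2.resize(f["frame"][r:r+h,c:c+w,::-1],None,fx=k,fy=k,interpolation=cv2.INTER_CUBIC);z=z[:600-Y,:800-X];I[Y:Y+z.shape[0],X:X+z.shape[1]]=z
put(t,212,150,160,62,5,0,0)
put(t,330,222,35,45,6,0,320)
put(t,182,230,45,35,6,220,320)
put(s,235,260,60,92,3,500,320)
put(s,150,175,45,65,3,690,320)
cv2.imwrite("pics/m.png",I)
E
```

```text
(no output)
```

View pics/m.png

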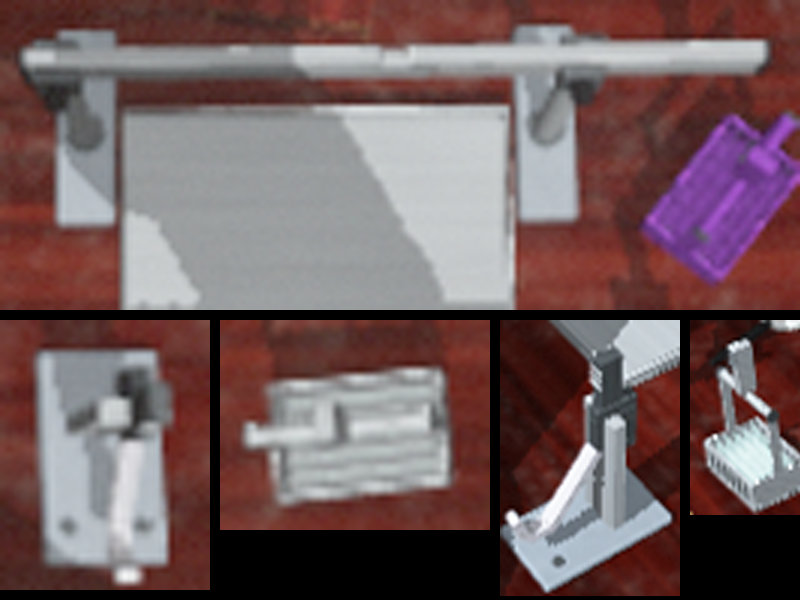

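```bash
python3 - <<'E'
from h import *
np.set_printoptions(precision=1,suppress=True)
t=load("top");s=load("scene")
T=lambda x,y:(212+x/5,150+y/5)
a,b,n=[onz(t,*T(*p),205) for p in((22,60),(768,55),(397,55))];print("bar",a,b,(a+b)/2,"notch",n,"len",np.linalg.norm(a-b),"yaw",np.arctan2(*(a-b)[[1,0]])-np.pi/2)
a2,b2=[onz(t,*T(*p),205) for p in((25,47),(765,41))];print("backedge",a2,b2)
for p in((122,106),(508,104)):print("tray",onz(t,*T(*p),12))
H=lambda x,y:(330+x/6,222+(y-320)/6)
for p in((38,352),(157,350),(167,563),(45,563)):print("hbase",onz(t,*H(*p),8))
S=lambda x,y:(235+(x-500)/3,260+(y-320)/3)
print("plate L",onz(t,*H(115,410),105)); print("tip",onz(t,*H(128,573),52)); 
for p in((165,400),(140,385)):print("tab",onz(t,*H(*p),156),tri(t,H(*p),s,S(605,352)))
print("tip tri",tri(t,H(128,573),s,S(513,518)))
B=lambda x,y:(182+(x-220)/6,230+(y-320)/6)
for p in((268,380),(440,370),(452,490),(278,505)):print("rim",onz(t,*B(*p),30))
print("btab",onz(t,*B(252,433),141),tri(t,B(252,433),s,(150+50/3,175+25/3)))
E
```

```text
bar [642.8 349.7 205. ] [643.4 -42.3 205. ] [643.1 153.7 205. ] notch [644.4 152.3 205. ] len 391.9093322055027 yaw 0.0014843726885975794
backedge [649.8 348.2 205. ] [650.9 -41.  205. ]
tray [660.1 310.9  12. ]
tray [660.2  75.9  12. ]
hbase [488.2  11.5   8. ]
hbase [489.  -47.6   8. ]
hbase [384.4 -48.6   8. ]
hbase [384.6  11.1   8. ]
plate L [452.1  -9.3 105. ]
tip [378.9 -21.8  52. ]
tab [452.6 -22.9 156. ] (array([452.7, -22.4, 159.9]), np.float64(0.8865898048909544))
tab [459.3 -12.1 156. ] (array([459.8, -13.2, 149.2]), np.float64(0.22141798763223594))
tip tri (array([380.3, -22.3,  52.9]), np.float64(3.200469183204513))
rim [450.4 444.1  30. ]
rim [455. 360.  30.]
rim [397.  353.3  30. ]
rim [390.  437.6  30. ]
btab [419.1 431.6 141. ] (array([430.1, 431.6, 119.8]), np.float64(21.116565573870343))
```

```bash
python3 - <<'E'
from h import *
t=load("top");s=load("scene")
c=np.array([423.1,398.7]);th=.08
r=np.array([[np.cos(th),-np.sin(th)],[np.sin(th),np.cos(th)]])
for n,x,y,z in(("barL",0,40,90),("barR",0,-40,90),("tabtop",0,0,141),("tabbot",0,0,93),("baseL",0,40,30)):
    P=[*(c+r@[x,y]),z];u,v=proj(t,P);a,b=proj(s,P);print(n,(220+(u-182)*6,320+(v-230)*6),(690+(a-150)*3,320+(b-175)*3))
P=[452.5,-20.5,156]
for P in([452.5,-20.5,156],[452.5,-20.5,105],[452.5,-3.5,105]):
    u,v=proj(t,P);a,b=proj(s,P);print((u-330)*6,320+(v-222)*6,500+(a-235)*3,320+(b-260)*3)
E
```

```text
barL (np.float64(256.23026775990667), np.float64(436.9105547344169)) (np.float64(717.7879582035041), np.float64(375.06619991305854))
barR (np.float64(427.4661785411759), np.float64(422.5727957422022)) (np.float64(763.15228299553), np.float64(416.72711175488234))
tabtop (np.float64(325.494544195809), np.float64(423.88965783044654)) (np.float64(732.7828055379221), np.float64(345.23132585549484))
tabbot (np.float64(340.92667154152025), np.float64(429.4095326948174)) (np.float64(739.5473693142818), np.float64(392.54158590357747))
baseL (np.float64(277.65226263630075), np.float64(442.9298200880477)) (np.float64(726.2252713358948), np.float64(430.4941227054432))
159.62743937828805 400.32669001488057 602.279136949122 355.17359324934426
139.36537269147243 409.0405505053681 601.8978254669191 413.3251316382856
102.37072663646723 409.162789918683 587.1357555862799 397.4577692108627
```

>>> move_arm([
  {"dp":[0.04,-0.05,0.02],"dr":[0,0,0.05],"grip":1},
  {"dp":[0.06,-0.1,0.03],"dr":[0,0,0.1],"grip":1},
  {"dp":[0.08,-0.15,0.03],"dr":[0,0,0.2],"grip":1},
  {"dp":[0.1,-0.2,0.03],"dr":[0,0,0.3],"grip":1},
  {"dp":[0.12,-0.25,0.03],"dr":[0,0,0.346],"grip":1},
  {"dp":[0.14,-0.3,0.03],"dr":[0,0,0.346],"grip":1},
  {"dp":[0.16,-0.35,0.03],"dr":[0,0,0.346],"grip":1},
  {"dp":[0.18,-0.4,0.03],"dr":[0,0,0.346],"grip":1},
  {"dp":[0.2,-0.45,0.03],"dr":[0,0,0.346],"grip":1},
  {"dp":[0.22,-0.5,0.03],"dr":[0,0,0.346],"grip":1},
  {"dp":[0.23,-0.55,0.02],"dr":[0,0,0.346],"grip":1},
  {"dp":[0.24,-0.6,0.01],"dr":[0,0,0.346],"grip":1},
], force=60)

```text
clock: 1.3
tcp_pos: [439.2, 38.2, 268.0]
tool_rot: [-0.0, 1.0, 0.0, 0.0]
ft_force: [1.3, -0.1, -0.3]
finger_gap: 85.6
gripper_force: 0.0
```

>>> move_arm([
  {"dp":[0,0,0],"dr":[0,0,0],"grip":1},
  {"dp":[0,0,0],"dr":[0,0,0],"grip":1},
  {"dp":[0,0,0],"dr":[0,0,0],"grip":1},
])

```text
clock: 1.6
tcp_pos: [438.7, 41.1, 267.8]
tool_rot: [-0.001, 1.0, 0.0, -0.0]
ft_force: [-0.6, -0.0, 0.4]
finger_gap: 85.6
gripper_force: 0.0
```

```bash
cat >> h.py <<'E'
def wrist(arm,name,view=True):
    s=arm.state();f=arm.grab_frame("wrist");M=np.array(f["tool_from_camera"]);Rt=R.from_quat(s["tool_rot"])
    f["origin"]=s["tcp_pos"]+Rt.apply(M[:3,3]);f["attitude"]=(Rt*R.from_matrix(M[:3,:3])).as_quat()
    pickle.dump(f,open(name+".pkl","wb"))
    if view: cv2.imwrite(f"pics/{name}.png",cv2.resize(f["frame"][:,:,::-1],(800,600),interpolation=cv2.INTER_CUBIC))
    print(s["clock"],s["tcp_pos"],R.from_quat(s["tool_rot"]).as_matrix().round(3).tolist(),s["ft_force"],s["finger_gap"],"cam",f["origin"])
    return f
E
python3 - <<'E'
from h import *
from bench import arm
f=wrist(arm,"w1"); print(f["fx"],f["cx"],f["cy"],f["tool_from_camera"])
for P in([452.5,-20.5,156],[452.5,-20.5,105],[379.5,-20.5,52]): print(np.array(proj(f,P))*1.5625)
E
```

```text
1.6 [438.65284816  41.11511164 267.81436289] [[-1.0, -0.001, -0.0], [-0.001, 1.0, 0.0], [0.0, 0.0, -1.0]] [-0.6390892  -0.04624079  0.36656667] 85.62850604753586 cam [363.15631623  40.76711556 392.20829455]
296.37892403849946 256.30580394345617 188.9447021190735 [[ 1.45211749e-03 -9.54341909e-01 -2.98712926e-01  7.55189293e+01]
 [ 9.99998895e-01  1.29045441e-03  7.38438639e-04 -2.35143770e-01]
 [-3.19247529e-04 -2.98713668e-01  9.54342728e-01 -1.24380600e+02]
 [ 0.00000000e+00  0.00000000e+00  0.00000000e+00  1.00000000e+00]]
[287.27401754 322.03363567]
[305.56834782 294.24670934]
[314.12619686 174.17582532]
```

View pics/w1.png

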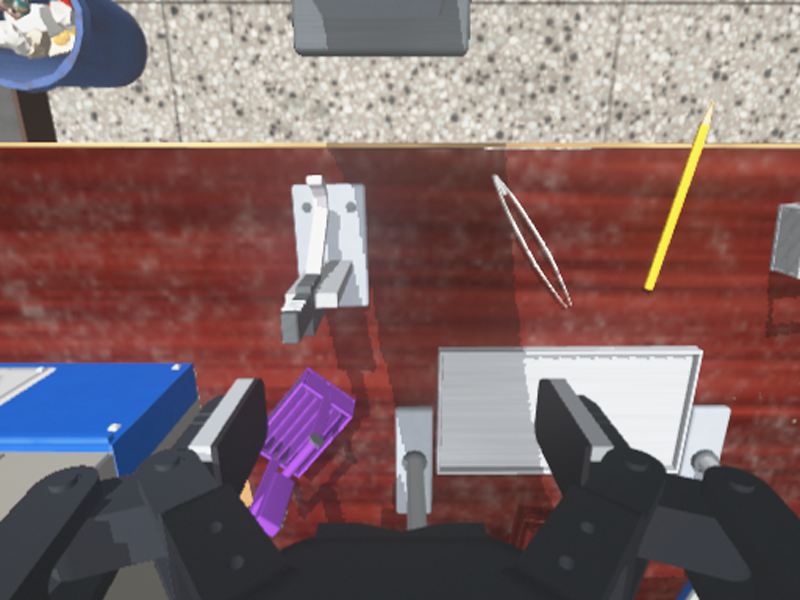

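```bash
python3 - <<'E'
from h import *
np.set_printoptions(precision=1,suppress=True)
t=load("top");s=load("scene");w=load("w1")
k=1/1.5625
print("inc base",[onz(t,605*k,330*k,z) for z in(0,100,200)],tri(t,(605*k,330*k),s,(530*k,522*k)),tri(t,(605*k,330*k),s,(536*k,458*k)))
print("w blue",tri(w,(195*k,365*k),t,(605*k,330*k)),tri(w,(195*k,365*k),s,(536*k,458*k)))
print("door edge top",tri(t,(735*k,270*k),s,(583*k,32*k)))
print("tab",onz(w,291*k,327*k,156),"tip",onz(w,314*k,180*k,52), "Purple",onz(t,342,196,30),onz(t,355,207,30),onz(t,372,172,141))
E
```

```text
inc base [array([ 537.1, -144.1,    0. ]), array([ 524.1, -118.8,  100. ]), array([511.1, -93.5, 200. ])] (array([ 534. , -135.3,   40.6]), np.float64(5.099571952437092)) (array([ 531.7, -118.4,  135. ]), np.float64(28.733601367711977))
w blue (array([ 532.8, -131.5,   42. ]), np.float64(4.611795193784536)) (array([ 532.5, -109.5,  107.2]), np.float64(55.60532899600666))
door edge top (array([ 523.4, -132.4,  621.2]), np.float64(4.975967083687816))
tab [455.4 -18.7 156. ] tip [383.5 -20.8  52. ] Purple [579.2  -5.   30. ] [546.1 -42.3  30. ] [627.6 -72.1 141. ]
```

>>> move_arm([
  {"dp":[0.008,-0.03,0],"dr":[0,0,0],"grip":1},
  {"dp":[0.016,-0.0605,-0.02],"dr":[0,0,0],"grip":1},
  {"dp":[0.016,-0.0605,-0.06],"dr":[0,0,0],"grip":1},
  {"dp":[0.016,-0.0605,-0.09],"dr":[0,0,0],"grip":1},
  {"dp":[0.016,-0.0605,-0.11],"dr":[0,0,0],"grip":1},
  {"dp":[0.016,-0.0605,-0.122],"dr":[0,0,0],"grip":1},
  {"dp":[0.016,-0.0605,-0.122],"dr":[0,0,0],"grip":1},
  {"dp":[0.016,-0.0605,-0.122],"dr":[0,0,0],"grip":1},
])

```text
clock: 2.45
tcp_pos: [455.2, -19.9, 146.5]
tool_rot: [-0.0, 1.0, 0.0, 0.0]
ft_force: [-0.5, 0.1, 1.2]
finger_gap: 85.4
gripper_force: 0.0
```

>>> move_arm([
  {"dp":[0,0,0],"dr":[0,0,0],"grip":-0.5},
  {"dp":[0,0,0],"dr":[0,0,0],"grip":-0.75},
  {"dp":[0,0,0],"dr":[0,0,0],"grip":-1},
  {"dp":[0,0,0],"dr":[0,0,0],"grip":-1},
  {"dp":[0,0,0],"dr":[0,0,0],"grip":-1},
  {"dp":[0,0,0],"dr":[0,0,0],"grip":-1},
  {"dp":[0,0,0],"dr":[0,0,0],"grip":-1},
  {"dp":[0,0,0],"dr":[0,0,0],"grip":-1},
])

```text
clock: 3.25
tcp_pos: [454.9, -20.2, 146.1]
tool_rot: [-0.0, 1.0, 0.0, 0.0]
ft_force: [-1.7, 1.1, 6.5]
finger_gap: 9.3
gripper_force: 58.5
```

>>> move_arm([
  {"dp":[0,0,0.02],"dr":[0,0,0],"grip":-1},
  {"dp":[0,0,0.06],"dr":[0,0,0],"grip":-1},
  {"dp":[0,0,0.1],"dr":[0,0,0],"grip":-1},
  {"dp":[0.03,0.03,0.135],"dr":[0,0,0],"grip":-1},
  {"dp":[0.06,0.06,0.155],"dr":[0,0,0],"grip":-1},
  {"dp":[0.09,0.09,0.155],"dr":[0,0,0],"grip":-1},
  {"dp":[0.12,0.12,0.155],"dr":[0,0,0],"grip":-1},
  {"dp":[0.13,0.14,0.155],"dr":[0,0,0],"grip":-1},
  {"dp":[0.13,0.15,0.155],"dr":[0,0,0],"grip":-1},
  {"dp":[0.13,0.155,0.155],"dr":[0,0,0],"grip":-1},
  {"dp":[0.13,0.155,0.155],"dr":[0,0,0],"grip":-1},
  {"dp":[0.13,0.155,0.155],"dr":[0,0,0],"grip":-1},
])

```text
clock: 4.45
tcp_pos: [584.5, 133.7, 301.2]
tool_rot: [0.0, 1.0, -0.0, 0.0]
ft_force: [0.4, -0.4, -1.3]
finger_gap: 8.9
gripper_force: 58.9
```

```bash
python3 - <<'E'
from h import *
from bench import arm
f=wrist(arm,"w2",False)
tcp=arm.state()["tcp_pos"]
K=1.5625
for P in(tcp+[0,0,11],tcp-[0,0,40],tcp+[-73,0,-93],[640,152.5,205],[650,152.5,205],[645,193,205]): print(np.array(proj(f,P)))
z=cv2.resize(f["frame"][180:384,120:392,::-1],(800,600),interpolation=cv2.INTER_CUBIC);cv2.imwrite("pics/w2.png",z)
E
```

```text
4.45 [584.52087155 133.67055624 301.17126848] [[-1.0, 0.001, 0.0], [0.001, 1.0, -0.0], [-0.0, -0.0, -1.0]] [ 0.35632545 -0.3789975  -1.31546516] 8.94055525840139 cam [508.95657301 133.50571769 425.52343634]
[256.46024246 275.69222399]
[256.39786527 226.97208574]
[256.43663758  99.98375801]
[278.68899953 259.11889263]
[278.41612991 269.48336138]
[326.34516853 264.3538899 ]
```

View pics/w2.png

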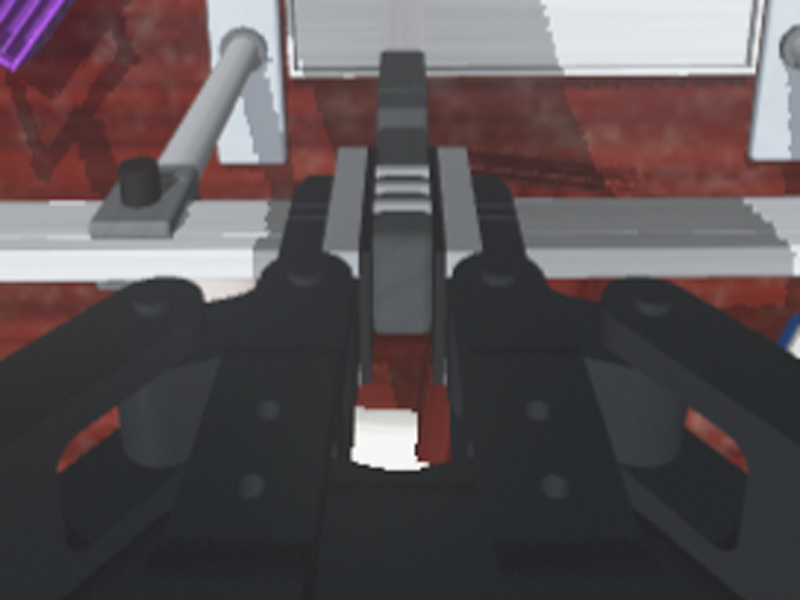

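>>> move_arm([
  {"dp":[0.03,0.003,0],"dr":[0,0,0],"grip":-1},
  {"dp":[0.055,0.003,0],"dr":[0,0,0],"grip":-1},
  {"dp":[0.0635,0.003,0],"dr":[0,0,0],"grip":-1},
  {"dp":[0.0635,0.003,0],"dr":[0,0,0],"grip":-1},
  {"dp":[0.0635,0.003,-0.01],"dr":[0,0,0],"grip":-1},
  {"dp":[0.0635,0.003,-0.014],"dr":[0,0,0],"grip":-1},
  {"dp":[0.0635,0.003,-0.017],"dr":[0,0,0],"grip":-1},
  {"dp":[0.0635,0.003,-0.019],"dr":[0,0,0],"grip":-1},
  {"dp":[0.0635,0.003,-0.02],"dr":[0,0,0],"grip":-1},
  {"dp":[0.0635,0.003,-0.021],"dr":[0,0,0],"grip":-1},
  {"dp":[0.0635,0.003,-0.022],"dr":[0,0,0],"grip":-1},
  {"dp":[0.0635,0.003,-0.022],"dr":[0,0,0],"grip":-1},
], force=60)

```text
clock: 5.7
tcp_pos: [648.3, 137.7, 278.8]
tool_rot: [-0.0, 1.0, -0.0, -0.0]
ft_force: [-0.3, 0.7, -0.8]
finger_gap: 8.8
gripper_force: 59.0
```

>>> move_arm([
  {"dp":[0,0,-0.002],"dr":[0,0,0],"grip":-1},
  {"dp":[0,0,-0.003],"dr":[0,0,0],"grip":-1},
  {"dp":[0,0,-0.004],"dr":[0,0,0],"grip":-1},
  {"dp":[0,0,-0.005],"dr":[0,0,0],"grip":-1},
  {"dp":[0,0,-0.006],"dr":[0,0,0],"grip":-1},
  {"dp":[0,0,-0.007],"dr":[0,0,0],"grip":-1},
  {"dp":[0,0,-0.007],"dr":[0,0,0],"grip":-1},
])

```text
clock: 6.4
tcp_pos: [648.3, 137.7, 271.7]
tool_rot: [-0.0, 1.0, -0.0, -0.0]
ft_force: [-0.1, 0.6, -1.2]
finger_gap: 8.8
gripper_force: 59.0
```

```bash
python3 - <<'E'
from h import *
from bench import arm
f=arm.grab_frame("scene");pickle.dump(f,open("s2.pkl","wb"))
u,v=map(int,proj(f,[645,150,225]));print(u,v,arm.state()["ft_force"])
z=cv2.resize(f["frame"][v-60:v+60,u-80:u+80,::-1],(800,600),interpolation=cv2.INTER_CUBIC);cv2.imwrite("pics/s2.png",z)
E
```

```text
296 171 [-0.38454488  0.03221193 -1.48549557]
```

View pics/s2.png

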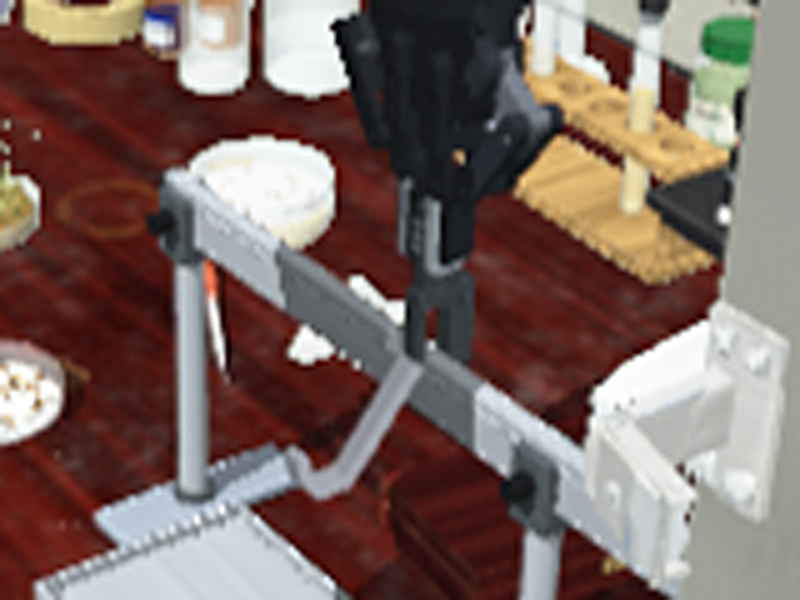

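>>> move_arm([
  {"dp":[0,0,-0.004],"dr":[0,0,0],"grip":-1},
  {"dp":[0,0,-0.008],"dr":[0,0,0],"grip":-1},
  {"dp":[0,0,-0.012],"dr":[0,0,0],"grip":-1},
  {"dp":[0,0,-0.016],"dr":[0,0,0],"grip":-1},
  {"dp":[0,0,-0.019],"dr":[0,0,0],"grip":-1},
  {"dp":[0,0,-0.021],"dr":[0,0,0],"grip":-1},
  {"dp":[0,0,-0.022],"dr":[0,0,0],"grip":-1},
  {"dp":[0,0,-0.023],"dr":[0,0,0],"grip":-1},
  {"dp":[0,0,-0.0235],"dr":[0,0,0],"grip":-1},
  {"dp":[0,0,-0.0235],"dr":[0,0,0],"grip":-1},
])

```text
clock: 7.45
tcp_pos: [648.3, 137.8, 248.4]
tool_rot: [-0.0, 1.0, -0.0, 0.0]
ft_force: [-0.2, 0.3, -1.6]
finger_gap: 8.7
gripper_force: 58.9
```

>>> move_arm([
  {"dp":[0,0,-0.0005],"dr":[0,0,0],"grip":-1},
  {"dp":[0,0,-0.001],"dr":[0,0,0],"grip":-1},
  {"dp":[0,0,-0.0015],"dr":[0,0,0],"grip":-1},
  {"dp":[0,0,-0.0015],"dr":[0,0,0],"grip":-1},
])

```text
clock: 7.85
tcp_pos: [648.3, 137.7, 246.8]
tool_rot: [-0.0, 1.0, -0.0, -0.0]
ft_force: [1.2, 0.3, -1.2]
finger_gap: 8.8
gripper_force: 58.9
```

>>> move_arm([
  {"dp":[0,0,-0.0005],"dr":[0,0,0],"grip":-1},
  {"dp":[0,0,-0.0005],"dr":[0,0,0],"grip":-1},
])

```text
clock: 8.05
tcp_pos: [648.4, 137.7, 246.7]
tool_rot: [-0.0, 1.0, 0.0, 0.0]
ft_force: [-1.6, -0.1, 3.6]
finger_gap: 8.5
gripper_force: 59.8
```

>>> move_arm([
  {"dp":[0,0,-0.0005],"dr":[0,0,0],"grip":-1},
  {"dp":[0,0,-0.0005],"dr":[0,0,0],"grip":-1},
])

```text
clock: 8.25
tcp_pos: [648.5, 137.7, 246.6]
tool_rot: [-0.0, 1.0, 0.0, 0.0]
ft_force: [-4.2, -0.2, 9.5]
finger_gap: 8.8
gripper_force: 60.8
```

>>> move_arm([
  {"dp":[0,0,0.0006],"dr":[0,0,0],"grip":-1},
  {"dp":[0,0.001,0.0006],"dr":[0,0,0],"grip":-1},
  {"dp":[0,0.002,0.0006],"dr":[0,0,0],"grip":-1},
  {"dp":[0,0.003,0.0006],"dr":[0,0,0],"grip":-1},
  {"dp":[0,0.004,0.0006],"dr":[0,0,0],"grip":-1},
  {"dp":[0,0.005,0.0006],"dr":[0,0,0],"grip":-1},
  {"dp":[0,0.006,0.0006],"dr":[0,0,0],"grip":-1},
  {"dp":[0,0.007,0.0006],"dr":[0,0,0],"grip":-1},
  {"dp":[0,0.008,0.0006],"dr":[0,0,0],"grip":-1},
])

```text
clock: 9.15
tcp_pos: [648.5, 145.5, 246.6]
tool_rot: [0.0, 1.0, -0.0, 0.0]
ft_force: [0.5, -3.8, 4.7]
finger_gap: 9.2
gripper_force: 59.9
```

>>> move_arm([
  {"dp":[0,0.001,0],"dr":[0,0,0],"grip":-1},
  {"dp":[0,0.002,0],"dr":[0,0,0],"grip":-1},
  {"dp":[0,0.003,0],"dr":[0,0,0],"grip":-1},
])

```text
clock: 9.45
tcp_pos: [648.5, 148.6, 246.6]
tool_rot: [-0.0, 1.0, -0.0, 0.0]
ft_force: [0.1, -4.2, 4.7]
finger_gap: 8.4
gripper_force: 59.9
```

>>> move_arm([
  {"dp":[0,0.001,0],"dr":[0,0,0],"grip":-1},
  {"dp":[0,0.002,0],"dr":[0,0,0],"grip":-1},
])

```text
clock: 9.65
tcp_pos: [648.4, 150.8, 246.5]
tool_rot: [-0.0, 1.0, -0.0, 0.0]
ft_force: [0.3, -3.3, 4.4]
finger_gap: 9.1
gripper_force: 59.8
```

>>> move_arm([
  {"dp":[0,0.001,0],"dr":[0,0,0],"grip":-1},
  {"dp":[0,0.0015,0],"dr":[0,0,0],"grip":-1},
])

```text
clock: 9.85
tcp_pos: [647.9, 153.0, 245.9]
tool_rot: [-0.0, 1.0, 0.0, -0.0]
ft_force: [-0.6, 0.2, -0.5]
finger_gap: 8.7
gripper_force: 58.9
```

>>> move_arm([
  {"dp":[0,0.0005,-0.001],"dr":[0,0,0],"grip":-1},
  {"dp":[0,0.0005,-0.002],"dr":[0,0,0],"grip":-1},
  {"dp":[0,0.0005,-0.002],"dr":[0,0,0],"grip":-1},
])

```text
clock: 10.15
tcp_pos: [648.1, 152.9, 244.0]
tool_rot: [-0.0, 1.0, -0.0, -0.0]
ft_force: [0.1, -0.5, -1.3]
finger_gap: 8.8
gripper_force: 58.9
```

>>> move_arm([
  {"dp":[0,0,-0.001],"dr":[0,0,0],"grip":-1},
  {"dp":[0,0,-0.002],"dr":[0,0,0],"grip":-1},
  {"dp":[0,0,-0.002],"dr":[0,0,0],"grip":-1},
])

```text
clock: 10.45
tcp_pos: [648.2, 152.7, 242.3]
tool_rot: [-0.0, 1.0, -0.0, -0.0]
ft_force: [-0.2, -0.2, -1.1]
finger_gap: 9.0
gripper_force: 58.9
```

>>> move_arm([
  {"dp":[0,0,-0.001],"dr":[0,0,0],"grip":-1},
  {"dp":[0,0,-0.002],"dr":[0,0,0],"grip":-1},
  {"dp":[0,0,-0.003],"dr":[0,0,0],"grip":-1},
  {"dp":[0,0,-0.003],"dr":[0,0,0],"grip":-1},
])

```text
clock: 10.85
tcp_pos: [648.3, 152.7, 239.3]
tool_rot: [-0.0, 1.0, -0.0, -0.0]
ft_force: [0.1, -0.6, -2.8]
finger_gap: 8.8
gripper_force: 58.9
```

>>> move_arm([
  {"dp":[0,0,-0.0005],"dr":[0,0,0],"grip":-1},
  {"dp":[0,0,-0.0005],"dr":[0,0,0],"grip":-1},
])

```text
clock: 11.05
tcp_pos: [648.3, 152.7, 238.9]
tool_rot: [-0.0, 1.0, -0.0, 0.0]
ft_force: [0.0, 0.4, -2.0]
finger_gap: 8.9
gripper_force: 58.9
```

>>> move_arm([
  {"dp":[0,0,-0.0005],"dr":[0,0,0],"grip":-1},
  {"dp":[0,0,-0.0005],"dr":[0,0,0],"grip":-1},
])

```text
clock: 11.25
tcp_pos: [648.3, 152.7, 238.4]
tool_rot: [-0.0, 1.0, -0.0, 0.0]
ft_force: [0.6, 0.6, -0.5]
finger_gap: 9.1
gripper_force: 58.9
```

>>> move_arm([
  {"dp":[0,0,-0.0003],"dr":[0,0,0],"grip":-0.8},
  {"dp":[0,0,-0.0003],"dr":[0,0,0],"grip":-0.5},
  {"dp":[0,0,0],"dr":[0,0,0],"grip":0},
  {"dp":[0,0,0],"dr":[0,0,0],"grip":0},
  {"dp":[0,0,0.02],"dr":[0,0,0],"grip":0.3},
  {"dp":[0,0,0.05],"dr":[0,0,0],"grip":1},
  {"dp":[-0.02,0.03,0.08],"dr":[0,0,0],"grip":1},
  {"dp":[-0.05,0.07,0.08],"dr":[0,0,0],"grip":1},
  {"dp":[-0.08,0.11,0.08],"dr":[0,0,0],"grip":1},
  {"dp":[-0.11,0.15,0.07],"dr":[0,0,0],"grip":1},
  {"dp":[-0.14,0.18,0.06],"dr":[0,0,0.05],"grip":1},
  {"dp":[-0.17,0.21,0.05],"dr":[0,0,0.09],"grip":1},
])

```text
clock: 12.45
tcp_pos: [476.7, 364.2, 288.3]
tool_rot: [-0.046, 0.999, 0.0, 0.0]
ft_force: [0.7, 0.4, 0.6]
finger_gap: 85.3
gripper_force: 0.0
```

>>> move_arm([
  {"dp":[-0.015,0.01,0],"dr":[0,0,0],"grip":1},
  {"dp":[-0.015,0.01,0],"dr":[0,0,0],"grip":1},
  {"dp":[-0.015,0.01,0],"dr":[0,0,0],"grip":1},
  {"dp":[-0.015,0.01,0],"dr":[0,0,0],"grip":1},
])

```text
clock: 12.85
tcp_pos: [464.3, 371.9, 288.7]
tool_rot: [-0.044, 0.999, -0.0, 0.0]
ft_force: [0.9, 0.0, -0.2]
finger_gap: 85.4
gripper_force: 0.0
```

```bash
python3 - <<'E'
from h import *
from bench import arm
f=wrist(arm,"w3",False)
g=arm.grab_frame("top");pickle.dump(g,open("t3.pkl","wb"))
g2=arm.grab_frame("scene");pickle.dump(g2,open("s3.pkl","wb"))
I=np.zeros((600,800,3),np.uint8)
I[:300,:]=cv2.resize(f["frame"][100:292,:,::-1],(800,300))
def put(fr,P,w,h,k,X,Y):
    u,v=map(int,proj(fr,P));print("crop0",u-w//2,v-h//2);z=cv2.resize(fr["frame"][v-h//2:v+h//2,u-w//2:u+w//2,::-1],None,fx=k,fy=k,interpolation=cv2.INTER_CUBIC);I[Y:Y+z.shape[0],X:X+z.shape[1]]=z
put(g,[620,153,200],60,60,5,0,300)
put(g2,[620,153,190],100,60,5,300,300)
cv2.imwrite("pics/m3.png",I)
for z in(141,93,30):print(z,proj(f,[426,399,z]))
for P in((648,153,248),(648,153,197),(575,153,144)):print(proj(g,P),proj(g2,P))
E
```

```text
12.85 [464.3003895  371.85039115 288.6711111 ] [[-0.996, -0.088, 0.001], [-0.088, 0.996, -0.0], [-0.001, -0.0, -1.0]] [ 0.8721041   0.02511811 -0.1654298 ] 85.39062579276201 cam [388.99985454 364.88287892 413.00260453]
crop0 261 140
crop0 236 157
141 (np.float64(289.7372256081647), np.float64(141.63215273564487))
93 (np.float64(284.90666270010104), np.float64(135.03934221381544))
30 (np.float64(280.3458152997279), np.float64(128.81464267011543))
(np.float64(291.85404457346044), np.float64(155.62556239115014)) (np.float64(297.46609597414636), np.float64(161.4455438246139))
(np.float64(290.96966017841606), np.float64(160.39380527717378)) (np.float64(296.5993533301738), np.float64(180.88050719819338))
(np.float64(290.4507162312086), np.float64(191.01313097448156)) (np.float64(270.08345726423187), np.float64(210.28606954356144))
```

View pics/m3.png

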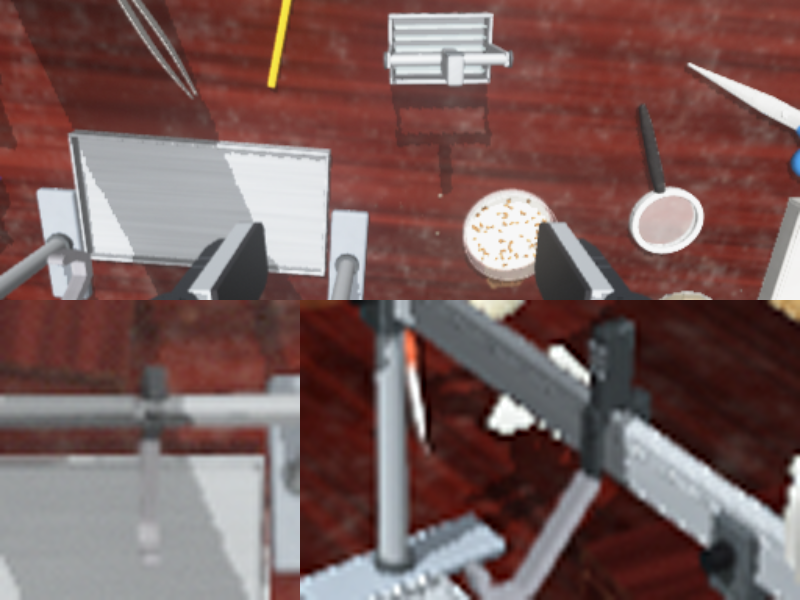

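>>> move_arm([
  {"dp":[-0.018,0.014,-0.03],"dr":[0.009,-0.1,0],"grip":1},
  {"dp":[-0.0375,0.028,-0.06],"dr":[0.018,-0.2,0],"grip":1},
  {"dp":[-0.0375,0.028,-0.09],"dr":[0.022,-0.249,0],"grip":1},
  {"dp":[-0.0375,0.028,-0.115],"dr":[0.022,-0.249,0],"grip":1},
  {"dp":[-0.0375,0.028,-0.135],"dr":[0.022,-0.249,0],"grip":1},
  {"dp":[-0.0375,0.028,-0.15],"dr":[0.022,-0.249,0],"grip":1},
  {"dp":[-0.0375,0.028,-0.157],"dr":[0.022,-0.249,0],"grip":1},
  {"dp":[-0.0375,0.028,-0.157],"dr":[0.022,-0.249,0],"grip":1},
  {"dp":[-0.0375,0.028,-0.157],"dr":[0.022,-0.249,0],"grip":1},
])

```text
clock: 13.9
tcp_pos: [426.3, 400.8, 132.1]
tool_rot: [-0.044, 0.991, 0.006, 0.125]
ft_force: [0.3, -0.1, -1.0]
finger_gap: 85.4
gripper_force: 0.0
```

>>> move_arm([
  {"dp":[0.001,0,0],"dr":[0,0,0],"grip":-0.4},
  {"dp":[0.001,0,0],"dr":[0,0,0],"grip":-0.7},
  {"dp":[0.001,0,0],"dr":[0,0,0],"grip":-1},
  {"dp":[0.001,0,0],"dr":[0,0,0],"grip":-1},
  {"dp":[0.001,0,0],"dr":[0,0,0],"grip":-1},
  {"dp":[0.001,0,0],"dr":[0,0,0],"grip":-1},
  {"dp":[0.001,0,0],"dr":[0,0,0],"grip":-1},
  {"dp":[0.001,0,0],"dr":[0,0,0],"grip":-1},
], force=80)

```text
clock: 14.7
tcp_pos: [427.0, 400.9, 131.7]
tool_rot: [-0.045, 0.991, 0.006, 0.125]
ft_force: [-0.1, -0.2, 5.8]
finger_gap: 8.6
gripper_force: 78.9
```

```bash
python3 - <<'E'
from h import *
from bench import arm
np.set_printoptions(precision=1,suppress=True)
s=arm.state();print(s["tcp_pos"],s["finger_gap"],s["gripper_force"],s["ft_force"])
# hook tip/tab in top view after placing
g=load("t3")
for n,p,z in(("tabtop",(261+153/5,140+78/5),248),("tip",(261+148/5,140+258/5),144)):print(n,onz(g,*p,z))
E
```

```text
[427.  400.9 131.7] 8.619991153418345 78.92283082008362 [-0.1 -0.2  5.8]
tabtop [648.1 153.6 248. ]
tip [573.4 152.6 144. ]
```

>>> move_arm([
  {"dp":[0,0,0.01],"dr":[0,0,0],"grip":-1},
  {"dp":[0,0,0.03],"dr":[0,0,0],"grip":-1},
  {"dp":[0,0,0.055],"dr":[0,0,0],"grip":-1},
  {"dp":[0.01,-0.02,0.075],"dr":[0,0,-0.02],"grip":-1},
  {"dp":[0.025,-0.055,0.08],"dr":[0,0,-0.04],"grip":-1},
  {"dp":[0.04,-0.095,0.08],"dr":[0,0,-0.06],"grip":-1},
  {"dp":[0.055,-0.135,0.08],"dr":[0,0,-0.08],"grip":-1},
  {"dp":[0.07,-0.175,0.08],"dr":[0,0,-0.09],"grip":-1},
  {"dp":[0.083,-0.21,0.077],"dr":[0,0,-0.09],"grip":-1},
  {"dp":[0.09,-0.235,0.074],"dr":[0,0,-0.09],"grip":-1},
  {"dp":[0.093,-0.248,0.074],"dr":[0,0,-0.09],"grip":-1},
  {"dp":[0.093,-0.248,0.074],"dr":[0,0,-0.09],"grip":-1},
])

```text
clock: 15.9
tcp_pos: [519.9, 150.5, 205.7]
tool_rot: [0.001, 0.992, -0.001, 0.124]
ft_force: [-0.0, 0.4, -2.6]
finger_gap: 8.7
gripper_force: 78.3
```

>>> move_arm([
  {"dp":[0,0,0],"dr":[0,0,0],"grip":-1},
  {"dp":[0,0,0],"dr":[0,0,0],"grip":-1},
])

```text
clock: 16.1
tcp_pos: [519.5, 153.7, 205.6]
tool_rot: [-0.001, 0.992, -0.0, 0.125]
ft_force: [-0.9, 0.7, -3.0]
finger_gap: 8.8
gripper_force: 78.3
```

```bash
python3 - <<'E'
from h import *
from bench import arm
s=arm.state();print(s["tcp_pos"],s["ft_force"],R.from_quat(s["tool_rot"]).as_matrix().round(3).tolist())
f=arm.grab_frame("scene");pickle.dump(f,open("s4.pkl","wb"))
P=s["tcp_pos"];bar=P-[0,0,42]
u,v=map(int,proj(f,[560,153,160]));print(u-80,v-60)
I=cv2.resize(f["frame"][v-60:v+60,u-80:u+80,::-1],(800,600),interpolation=cv2.INTER_CUBIC)
for Q in(bar+[0,40,0],bar-[0,40,0],P+[0,0,9],[575,152.7,144],[593,152.7,129.5]):
    a,b=proj(f,Q);c=(int((a-u+80)*5),int((b-v+60)*5));print(c);cv2.circle(I,c,3,(0,0,255),1)
cv2.imwrite("pics/s4.png",I)
E
```

```text
[519.52863904 153.70213319 205.57229757] [-0.91560384  0.67975375 -2.98953041] [[-0.969, -0.001, 0.247], [-0.001, 1.0, 0.0], [-0.247, -0.0, -0.969]]
184 146
(278, 282)
(376, 372)
(323, 229)
(430, 321)
(462, 334)
```

View pics/s4.png

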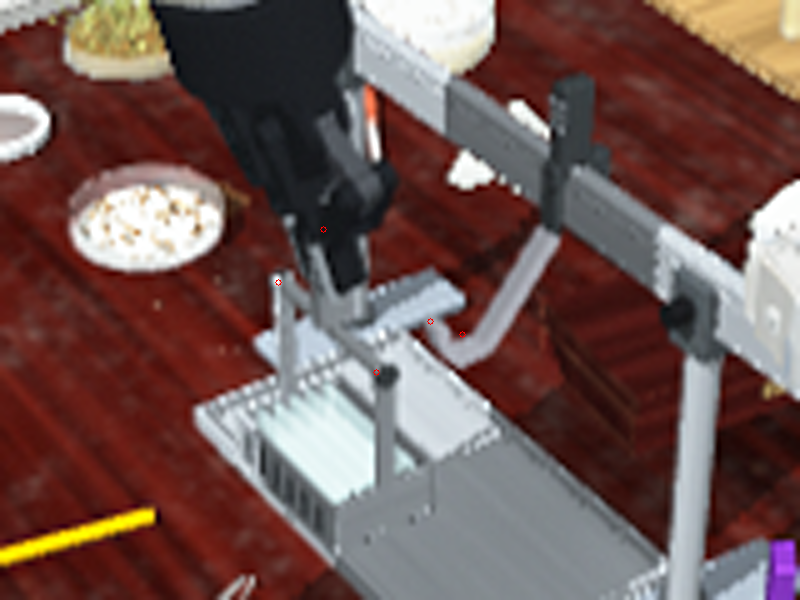

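>>> move_arm([
  {"dp":[0.01,0,0],"dr":[0,0,0],"grip":-1},
  {"dp":[0.022,0,0],"dr":[0,0,0],"grip":-1},
  {"dp":[0.035,0,0],"dr":[0,0,0],"grip":-1},
  {"dp":[0.048,0,0],"dr":[0,0,0],"grip":-1},
  {"dp":[0.06,0,0],"dr":[0,0,0],"grip":-1},
  {"dp":[0.069,0,0],"dr":[0,0,0],"grip":-1},
  {"dp":[0.0735,-0.0005,0],"dr":[0,0,0],"grip":-1},
  {"dp":[0.0735,-0.0005,0],"dr":[0,0,0],"grip":-1},
  {"dp":[0.0735,-0.0005,0],"dr":[0,0,0],"grip":-1},
])

```text
clock: 17.05
tcp_pos: [593.0, 152.2, 205.3]
tool_rot: [-0.0, 0.992, -0.0, 0.125]
ft_force: [-0.7, -0.6, -2.4]
finger_gap: 8.2
gripper_force: 78.3
```

>>> move_arm([
  {"dp":[0,0,-0.005],"dr":[0,0,0],"grip":-1},
  {"dp":[0,0,-0.01],"dr":[0,0,0],"grip":-1},
  {"dp":[0,0,-0.015],"dr":[0,0,0],"grip":-1},
  {"dp":[0,0,-0.02],"dr":[0,0,0],"grip":-1},
  {"dp":[0,0,-0.024],"dr":[0,0,0],"grip":-1},
  {"dp":[0,0,-0.027],"dr":[0,0,0],"grip":-1},
  {"dp":[0,0,-0.029],"dr":[0,0,0],"grip":-1},
  {"dp":[0,0,-0.029],"dr":[0,0,0],"grip":-1},
])

```text
clock: 17.85
tcp_pos: [593.2, 152.2, 176.2]
tool_rot: [-0.0, 0.992, -0.0, 0.125]
ft_force: [0.4, 0.0, -2.6]
finger_gap: 8.8
gripper_force: 78.3
```

```bash
python3 - <<'E'
from h import *
from bench import arm
s=arm.state();print(s["tcp_pos"],s["ft_force"],R.from_quat(s["tool_rot"]).as_matrix().round(3).tolist())
f=arm.grab_frame("scene");pickle.dump(f,open("s5.pkl","wb"))
u,v=map(int,proj(f,[590,153,160]))
cv2.imwrite("pics/s5.png",cv2.resize(f["frame"][v-48:v+48,u-64:u+64,::-1],(800,600),interpolation=cv2.INTER_CUBIC))
E
```

```text
[593.2467746  152.20349265 176.1982984 ] [ 0.39008438  0.04403254 -2.56646434] [[-0.969, -0.0, 0.247], [-0.0, 1.0, -0.001], [-0.247, -0.001, -0.969]]
```

View pics/s5.png

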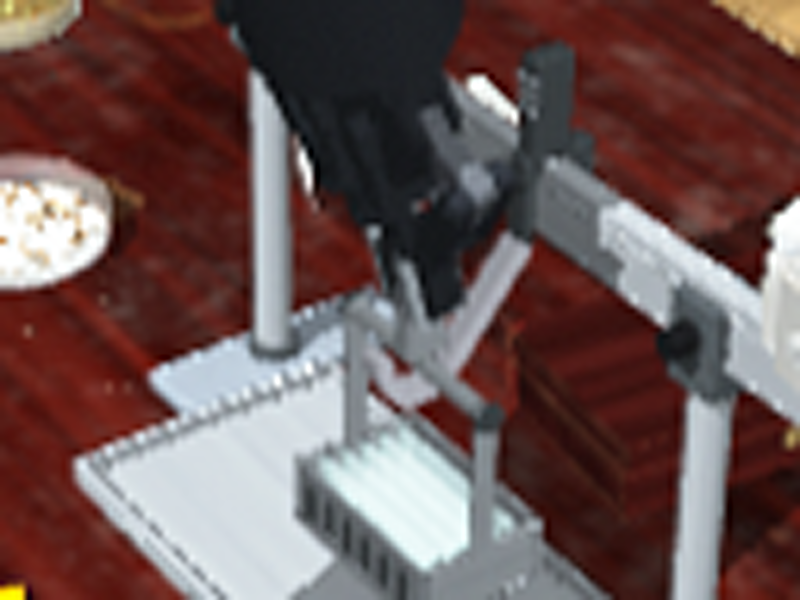

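>>> move_arm([
  {"dp":[0,0,-0.001],"dr":[0,0,0],"grip":-1},
  {"dp":[0,0,-0.002],"dr":[0,0,0],"grip":-1},
  {"dp":[0,0,-0.003],"dr":[0,0,0],"grip":-1},
  {"dp":[0,0,-0.004],"dr":[0,0,0],"grip":-1},
  {"dp":[0,0,-0.005],"dr":[0,0,0],"grip":-1},
  {"dp":[0,0,-0.005],"dr":[0,0,0],"grip":-1},
])

```text
clock: 18.5
tcp_pos: [593.2, 152.2, 171.2]
tool_rot: [-0.0, 0.992, -0.0, 0.125]
ft_force: [-0.3, 0.2, -2.6]
finger_gap: 8.8
gripper_force: 78.3
```

>>> move_arm([
  {"dp":[0,0,-0.001],"dr":[0,0,0],"grip":-1},
  {"dp":[0,0,-0.002],"dr":[0,0,0],"grip":-1},
  {"dp":[0,0,-0.002],"dr":[0,0,0],"grip":-1},
])

```text
clock: 18.8
tcp_pos: [593.3, 152.2, 169.3]
tool_rot: [-0.0, 0.992, -0.0, 0.125]
ft_force: [0.3, 0.3, -2.2]
finger_gap: 8.7
gripper_force: 78.3
```

>>> move_arm([
  {"dp":[0,0,-0.001],"dr":[0,0,0],"grip":-1},
  {"dp":[0,0,-0.0015],"dr":[0,0,0],"grip":-1},
  {"dp":[0,0,-0.0015],"dr":[0,0,0],"grip":-1},
])

```text
clock: 19.1
tcp_pos: [593.4, 152.2, 168.0]
tool_rot: [-0.0, 0.992, -0.0, 0.125]
ft_force: [1.2, -0.4, -1.4]
finger_gap: 8.6
gripper_force: 78.5
```

Load is beginning to transfer; continue down gently.

>>> move_arm([
  {"dp":[0,0,-0.0005],"dr":[0,0,0],"grip":-1},
  {"dp":[0,0,-0.001],"dr":[0,0,0],"grip":-1},
  {"dp":[0,0,-0.001],"dr":[0,0,0],"grip":-1},
])

```text
clock: 19.4
tcp_pos: [593.6, 152.2, 167.1]
tool_rot: [-0.0, 0.992, -0.0, 0.125]
ft_force: [2.2, -0.6, 1.2]
finger_gap: 8.1
gripper_force: 78.7
```

>>> move_arm([
  {"dp":[0,0,-0.0005],"dr":[0,0,0],"grip":-1},
  {"dp":[0,0,-0.001],"dr":[0,0,0],"grip":-1},
  {"dp":[0,0,-0.001],"dr":[0,0,0],"grip":-1},
])

```text
clock: 19.7
tcp_pos: [593.4, 152.2, 166.0]
tool_rot: [-0.0, 0.992, -0.0, 0.125]
ft_force: [1.6, 0.1, 2.6]
finger_gap: 8.3
gripper_force: 78.8
```

>>> move_arm([
  {"dp":[0,0,0.0005],"dr":[0,0,0],"grip":-1},
  {"dp":[0,0,0.0005],"dr":[0,0,0],"grip":-0.8},
  {"dp":[0,0,0.0005],"dr":[0,0,0],"grip":-0.6},
  {"dp":[0,0,0.0005],"dr":[0,0,0],"grip":-0.4},
  {"dp":[0,0,0.0005],"dr":[0,0,0],"grip":-0.2},
  {"dp":[0,0,0.0005],"dr":[0,0,0],"grip":0},
  {"dp":[0,0,0.0005],"dr":[0,0,0],"grip":0},
  {"dp":[-0.003,0,0.01],"dr":[0,0,0],"grip":0},
  {"dp":[-0.009,0,0.035],"dr":[0,0,0],"grip":0},
  {"dp":[-0.02,0,0.07],"dr":[0,0,0],"grip":0},
  {"dp":[-0.04,0,0.11],"dr":[0,0,0],"grip":0},
  {"dp":[-0.07,0,0.14],"dr":[0,0,0],"grip":0},
])

```text
clock: 20.9
tcp_pos: [523.3, 151.8, 308.7]
tool_rot: [0.0, 0.992, -0.0, 0.126]
ft_force: [-0.8, 0.3, 0.4]
finger_gap: 42.6
gripper_force: 0.0
```

>>> move_arm([
  {"dp":[-0.04,0,0],"dr":[0,0,0],"grip":0},
  {"dp":[-0.08,0,0],"dr":[0,0,0],"grip":0},
  {"dp":[-0.08,0,0],"dr":[0,0,0],"grip":0},
  {"dp":[-0.08,0,0],"dr":[0,0,0],"grip":0},
  {"dp":[-0.08,0,0],"dr":[0,0,0],"grip":0},
  {"dp":[-0.08,0,0],"dr":[0,0,0],"grip":0},
  {"dp":[-0.08,0,0],"dr":[0,0,0],"grip":0},
  {"dp":[-0.08,0,0],"dr":[0,0,0],"grip":0},
  {"dp":[-0.08,0,0],"dr":[0,0,0],"grip":0},
  {"dp":[-0.08,0,0],"dr":[0,0,0],"grip":0},
  {"dp":[-0.08,0,0],"dr":[0,0,0],"grip":0},
  {"dp":[-0.08,0,0],"dr":[0,0,0],"grip":0},
])

```text
clock: 22.1
tcp_pos: [443.3, 152.3, 306.0]
tool_rot: [-0.0, 0.992, -0.0, 0.125]
ft_force: [-0.3, 0.1, 0.7]
finger_gap: 42.5
gripper_force: 0.0
```

```bash
python3 - <<'E'
from h import *
from bench import arm
s=arm.state();print(s["clock"],s["tcp_pos"],s["ft_force"])
def g(): return arm.grab_frame("scene")["frame"]
a=g();[g() for _ in range(4)];b=g()
u,v=map(int,proj(load("scene"),[590,153,160]));sl=np.s_[v-48:v+48,u-64:u+64]
print("motion",np.abs(a[sl].astype(int)-b[sl]).max(), (np.abs(a[sl].astype(int)-b[sl]).max(-1)>25).sum())
cv2.imwrite("pics/s6.png",cv2.resize(b[sl][:,:,::-1],(800,600),interpolation=cv2.INTER_CUBIC))
E
```

```text
22.1 [443.30723233 152.26906102 305.95398374] [-0.34897418  0.13955988  0.7095409 ]
motion 53 2
```

View pics/s6.png

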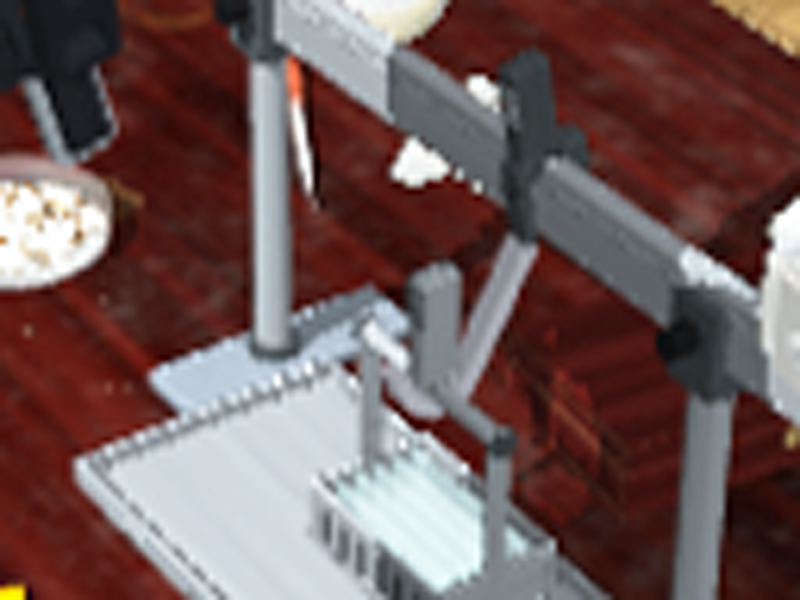

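>>> move_arm([
  {"dp":[0,0,0],"dr":[0,0,0],"grip":0},
  {"dp":[0,0,0],"dr":[0,0,0],"grip":0},
  {"dp":[0,0,0],"dr":[0,0,0],"grip":0},
  {"dp":[0,0,0],"dr":[0,0,0],"grip":0},
  {"dp":[0,0,0],"dr":[0,0,0],"grip":0},
  {"dp":[0,0,0],"dr":[0,0,0],"grip":0},
  {"dp":[0,0,0],"dr":[0,0,0],"grip":0},
  {"dp":[0,0,0],"dr":[0,0,0],"grip":0},
  {"dp":[0,0,0],"dr":[0,0,0],"grip":0},
  {"dp":[0,0,0],"dr":[0,0,0],"grip":0},
  {"dp":[0,0,0],"dr":[0,0,0],"grip":0},
  {"dp":[0,0,0],"dr":[0,0,0],"grip":0},
])

```text
clock: 23.6
tcp_pos: [443.3, 152.2, 306.0]
tool_rot: [-0.0, 0.992, -0.0, 0.125]
ft_force: [-0.7, 0.1, -0.4]
finger_gap: 42.5
gripper_force: 0.0
```

>>> move_arm([
  {"dp":[0,0,0],"dr":[0,0,0],"grip":0},
  {"dp":[0,0,0],"dr":[0,0,0],"grip":0},
  {"dp":[0,0,0],"dr":[0,0,0],"grip":0},
  {"dp":[0,0,0],"dr":[0,0,0],"grip":0},
  {"dp":[0,0,0],"dr":[0,0,0],"grip":0},
  {"dp":[0,0,0],"dr":[0,0,0],"grip":0},
  {"dp":[0,0,0],"dr":[0,0,0],"grip":0},
  {"dp":[0,0,0],"dr":[0,0,0],"grip":0},
  {"dp":[0,0,0],"dr":[0,0,0],"grip":0},
  {"dp":[0,0,0],"dr":[0,0,0],"grip":0},
  {"dp":[0,0,0],"dr":[0,0,0],"grip":0},
  {"dp":[0,0,0],"dr":[0,0,0],"grip":0},
])

```text
clock: 24.8
tcp_pos: [443.3, 152.2, 306.0]
tool_rot: [-0.0, 0.992, -0.0, 0.125]
ft_force: [0.8, -0.2, 0.1]
finger_gap: 43.0
gripper_force: 0.0
```

```bash
python3 - <<'E'
from h import *
from bench import arm
u,v=map(int,proj(load("scene"),[590,153,140]));sl=np.s_[v-48:v+58,u-64:u+64]
g=[arm.grab_frame("scene")["frame"][sl].astype(int) for _ in range(10)]
m=[(np.abs(g[0]-x).max(-1)>25).sum() for x in g];print("motion",m)
if max(m)<30: print(arm.job_done())
E
```

```text
motion [np.int64(0), np.int64(0), np.int64(0), np.int64(0), np.int64(0), np.int64(0), np.int64(0), np.int64(0), np.int64(0), np.int64(0)]
the job is handed in; nothing more can be done
None
```

I handed the job in at about 25 s: the hook is seated in the notch and the basket hangs upright from its lower curl, with no movement between the last ten camera frames; the tool returned no verdict.

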